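# Raise a setting ring on the lifting slide and hold it at the click

### The job

Pick up the plain metal setting ring from the bench and set it down flat (do not drop it) on the two ledges of the lifting fixture, up against or just short of the two stop posts, while the slide is still drawn back. Then take the black knob and push the slide under the ring until the spring ball clicks into the notch of the index block, without running on past it, so that the ring sits level on the blade. Finish still gripping the knob with the slide held at the notch; leave the other things on the bench alone.

Things in the scene. Friction and masses are not known exactly. Their poses are not given: they have to be found in the camera images.
- ring: The setting ring to be raised: plain grey metal ring, 48 mm outside diameter, 14 mm high, flat underside, 70 to 170 g, lying flat on the bench. Origin: centre of its underside. Grip it across its outside. The tape roll on the bench is also round, but larger (66 mm) and thicker.
- stage: The lifting fixture's metal base, 260 mm long (its x), 87 mm wide (its y from -35 to +52 mm), 8 mm thick, fixed to the bench. Origin: on the bench, on the slide's centre line, halfway along the base; x is the way the slide is pushed, z up. The ledges that take the ring lie round x = +65 mm; the knob is near the other end.
- nest (a point): Where the centre of the ring's underside belongs: midway between two 11 mm wide ledges with a 26 mm gap (|y| 13 to 24 mm), level with their tops, 22 mm above the bench. 25.8 mm ahead in x stand two 6 mm stop posts (y +-14.5 mm, 37 mm tall); a ring centred here is 3 mm short of them. The blade pushes it against them. Axes as the stage's.
- lifter (a joint): Travel of the slide (m) along the stage's x: 0 drawn back (starts 0 to 0.015), 0.135 far end; notch at 0.094 to 0.114. Its steel blade is 20 mm wide, top 27 mm above the bench, with a 26 mm ramped nose down to 19 mm; the nose's tip is 120 mm ahead of the knob, 52 mm short of the nest at 0. Rail friction about 1.2 N; the ball resists by 6 to 11 N at the crest, then drops into the notch.
- knob (a point): On the axis of the slide's upright round black knob, 20 mm diameter, reaching from 31 to 63 mm above the bench; this point is at 50 mm. Below it is a dark saddle, 40 x 44 mm, top 31 mm above the bench; nothing else beside it is that high. Moves with the slide; axes as the stage's.
- plunger (a point): On the line of the slide's sprung 8 mm ball, which looks out of the saddle's +y side; 31 mm to +y of the knob's axis and 20 mm above the bench. With the ball in the notch this point and notch coincide.
- notch (a point): Centre of the notch in the index block: a dark metal block 44 mm long, 26 mm high, clamped on the +y side of the base, at a differing place along it. The notch is the dip between two upright round steel crests (10 mm diameter) 12 mm apart along x; a thin bright line on the dark block's top marks it. Axes as the stage's.
- tape: Bystander: roll of grey tape lying flat, 66 mm diameter, 24 mm high; origin centre of its underside. Leave it alone.
- weight: Bystander: small metal check weight with a knob, 22 mm diameter, 37 mm tall; origin centre of its underside. Leave it alone.
- screwdriver: Bystander: small screwdriver, 153 mm long, lying along its own y; origin at its middle on the bench. Leave it alone.
- eraser: Bystander: eraser, 20 x 42 x 12 mm; origin centre of its underside. Leave it alone.
Mind the look-alikes: they are no part of the job. What is shaped like the ring but brown is not meant.

How it is judged (in metres and radians):
On the way:
1. the ring lies flat on the two ledges at the nest, let go, with the slide still drawn back (x of ring in the frame of nest between -0.008 and 0.006 m and y of ring in the frame of nest between -0.007 and 0.007 m and z of ring in the frame of nest between -0.003 and 0.003 m and angle between ring's own z axis and vertical below 0.06 rad and contact force between the fingers and ring below 0.05 N and value of joint lifter below 0.035 m), for 0.2 s.
At the end, for the whole second after the job is handed in: The slide's ball is within 3 mm of the notch centre along the slide and still, the fingers still grip the knob (more than 3 N), and the ring rests level (within 0.06 rad) on the blade 5 mm above the ledges, over the nest (within 10 mm), carried by the blade and not touched by the fingers (x of plunger in the frame of notch between -0.003 and 0.003 m and contact force between the fingers and lifter above 3 N and velocity of joint lifter between -0.01 and 0.01 m/s and x of ring in the frame of nest between -0.01 and 0.01 m and y of ring in the frame of nest between -0.009 and 0.009 m and z of ring in the frame of nest between 0.0035 and 0.0065 m and angle between ring's own z axis and vertical below 0.06 rad and contact force between ring and lifter above 0.2 N and contact force between the fingers and ring below 0.05 N and linear speed of ring below 0.02 m/s); the arm keeps its last pose, push and grip.
It fails at once if the slide is run more than 10 mm past the notch (x of plunger in the frame of notch above 0.01 m).
It fails at once if the ring is let go in the air (dropped) (height (world z) of ring above 0.045 m and contact force between the fingers and ring below 0.02 N).
It fails at once if a bystander (tape roll, check weight, screwdriver, eraser) is disturbed: moved more than 30 mm (distance of any of tape, weight, screwdriver, eraser from where it was at the start of the episode above 0.03 m).
It also fails if it takes over 54 s, if anything falls off the work surface, if the arm or the gripper's body presses on something with over 40 N, if the wrist force passes 120 N, or if a joint passes its speed limit or range.

### The arm

A 6-joint arm with a two-finger parallel gripper is mounted at the origin on a cart in front of the work surface, level with it; the furniture and walls round the work are solid. World frame = base frame: x ahead of the robot, y to its left, z up, the work surface at z = 0. Lengths are in m, angles in degrees, forces in N, time in s.
With the tool pointing down it reaches from about 0.35 to 0.875 m from the base axis. Payload 4.2 kg.
Tool frame: the origin (TCP) lies on the centre line of the jaws, within the pads' length; the fingertips stand 25 mm ahead of it and the grasp point (between the pads) lies 6 mm ahead of it; z points along the fingers, y is the line along which they close (so a half turn about z gives the same grasp; the last joint's range is limited). The gripper opens to 87 mm and grips with 3 to 60 N. Pads are 19 mm wide; open, the fingers measure 117 mm over their backs; the gripper's body (75 mm by 190 mm) begins 51 mm behind the grasp point.
Start: joints at [78.358, 22.042, 0.453, 0, -68.411, -14.817], TCP at [0.278, 0.56, 0.219] pointing down, gripper open.
Joint ranges: [-179.83, 179.83], [-69.29, 118.12], [-61.27, 80.66], [-181.25, 117.63], [-171.15, -9.14], [-177.46, 177.46]. Speed limits (degrees/s): [159.86, 159.86, 180, 180, 180, 180].

### API

Orientations are given as a 3x3 rotation matrix whose columns are the frame's x, y, z axes.
In Python, from station import r gives the robot as it stands.
- The arm moves only by the tool move_arm, never from a script. Its argument "series" is a list of rows, each an object with "grip": the opening, from 0 (shut) to 1 (fully open); "xyz": the shift along the tool's x, y, z in mm, a list of three; "angular": the turn, a rotation vector about the tool's x, y, z in rad, a list of three. A call has 1 to 10 rows; each row is the pose to reach, as a shift and turn from the pose commanded when the call began, along the tool's axes at that moment; what a row does not reach only later rows make up. A row lasts 1/10 s, in which the tool goes at most 50 mm and 8.59 degrees, less where a joint would pass 70% of its speed; a pose out of reach is approached as far as the arm can. A call with a gripper value outside its range is refused whole. The fingers move at their own pace and stop on an object; the grip force is fixed at half the most. Time passes only in rows, so rows that repeat a pose let the fingers close. It gives the time, the measured TCP pose, the force, the opening and the grip force at its end, in the units of the state.
- r.sense(): the state, without advancing time (a new reading comes with each control period).
- r.capture(name): name is "side" or "top" or "wrist"; returns a dict with "img" (384x512x3 uint8, red, green, blue), "camera_matrix" (3x3 intrinsics, pixels), "rvec" (rotation vector, rad) and "tvec" (3), from world to camera coordinates, as OpenCV has them; the wrist camera has in their place "hand_eye" (4x4, takes a point from camera to tool coordinates, whose origin is the TCP and whose axes are the flange's). Camera axes: x right, y down, z forward; pixel columns grow to the right and rows downward; lengths in m; the calibration is good to about 2 mm. A picture is of the moment at which its call begins: read the wrist's pose just before it. There is no depth.
- r.finish_job(): hands the job in; it is judged then, once.
The state is a dict: "time_s": time; "joints": joint angles; "joint_velocities": joint speeds; "effort": joint torques, N m; "tcp_pos": TCP position; "ee_rot": TCP orientation; "wrist_force": force on the tool from outside, world axes, zero at the start; "moment": the same for the moment, N m; "gripper_width": opening from 0.0 (shut) to 1.0 (fully open); "gripper_force": force on a finger pad.
Only numpy, scipy, OpenCV 4.12 (cv2) and the standard library are available. Lean on these libraries where they do the work, as an engineer would, in place of code of your own. Each camera call takes 0.05 s, during which the arm holds its last target. There are 200 camera calls.

## Working session

There is one attempt and no reset: what is moved stays moved. The work goes in short steps, Python scripts to look and compute and a tool call to move; the robot and the scene stay as the last step left them, time stands still between calls to the robot, and variables do not carry over. Pictures are saved under pics/ and viewed, at most 13 in all, crops included, and the job is handed in when it is done.

Besides the shell and the picture viewer there is one more tool, called after "Request:" by a JSON object that holds its "api" and its "payload". move_arm: Moves the arm, as the interface text tells. Its arguments: {"type":"object","properties":{"series":{"type":"array"}},"required":["series"]}

```bash
mkdir -p pics; ls; cat > h.py <<'E'
import numpy as np,cv2,pickle
from station import r
def grab(n,f):
    s=r.sense(); c=r.capture(n); c['s']=s
    cv2.imwrite(f'pics/{f}.png',c['img'][:,:,::-1]); pickle.dump(c,open(f'pics/{f}.pkl','wb')); return c
def load(f): return pickle.load(open(f'pics/{f}.pkl','rb'))
def cam(c):
    K=np.array(c['camera_matrix'])
    if 'rvec' in c:
        R=cv2.Rodrigues(np.array(c['rvec'],float))[0]; t=np.array(c['tvec'],float).ravel(); return K,R.T,-R.T@t
    H=np.array(c['hand_eye']); Rt=np.array(c['s']['ee_rot']); p=np.array(c['s']['tcp_pos'])
    return K,Rt@H[:3,:3],Rt@H[:3,3]+p
def pt(c,uv,z):
    K,R,o=cam(c); d=R@np.linalg.inv(K)@np.array([uv[0],uv[1],1.]); return o+d*(z-o[2])/d[2]
def proj(c,P):
    K,R,o=cam(c); q=K@(R.T@(np.array(P)-o)); return q[:2]/q[2]
E
python3 - <<'E'
from h import *
a=grab('top','t0');b=grab('side','s0');w=grab('wrist','w0')
for c in(a,b,w): print(cam(c))
s=r.sense();print(s)
im=np.vstack([np.hstack([cv2.resize(c['img'],(400,300),interpolation=cv2.INTER_AREA) for c in (b,w)])])
cv2.imwrite('pics/m0.png',im[:,:,::-1])
cv2.imwrite('pics/t0b.png',cv2.resize(a['img'],(800,600))[:,:,::-1])
E
```

```text
pics
(array([[456.03065539,   0.        , 255.03387543],
       [  0.        , 456.03065539, 190.4721624 ],
       [  0.        ,   0.        ,   1.        ]]), array([[-0.02548581, -0.99635049,  0.08146276],
       [-0.99959984,  0.02639959,  0.01015969],
       [-0.0122732 , -0.08117123, -0.9966246 ]]), array([ 0.46808601, -0.07684328,  1.6298051 ]))
(array([[349.32695735,   0.        , 253.38878195],
       [  0.        , 349.32695735, 192.52173436],
       [  0.        ,   0.        ,   1.        ]]), array([[-0.99403641, -0.08756193,  0.06499633],
       [-0.10879639,  0.75580617, -0.64569371],
       [ 0.00741356, -0.64891443, -0.76082528]]), array([0.52129295, 0.48892223, 0.77283423]))
(array([[290.75053274,   0.        , 258.51124064],
       [  0.        , 290.75053274, 194.25244239],
       [  0.        ,   0.        ,   1.        ]]), array([[-0.44614209, -0.85867858, -0.25224656],
       [-0.8949615 ,  0.42839306,  0.12459256],
       [ 0.00107571,  0.28133694, -0.95960844]]), array([0.34729789, 0.52502995, 0.38277247]))
{'time_s': 0.15, 'joints': array([ 7.83597954e+01,  2.20813048e+01,  3.97920015e-01, -1.97509110e-02,
       -6.84108451e+01, -1.48150156e+01]), 'joint_velocities': array([ 0.01461597, -0.16997842,  0.12441282,  0.06627851,  0.04726106,
       -0.00753458]), 'effort': array([ 1.76497711e-04, -3.91052985e+01,  1.87587798e+01,  4.22234908e+00,
        1.23914939e-02, -1.41462897e-04]), 'tcp_pos': array([0.27823821, 0.55914174, 0.21800706]), 'ee_rot': array([[ 8.95226221e-01, -4.45611485e-01, -6.45766056e-04],
       [-4.45611940e-01, -8.95224893e-01, -1.54610415e-03],
       [ 1.10855919e-04,  1.67187404e-03, -9.99998596e-01]]), 'wrist_force': array([ 0.27174377,  0.25922281, -0.36166421]), 'moment': array([ 0.0001882 ,  0.02720714, -0.04696647]), 'gripper_force': 0.0, 'gripper_width': 1.001531129841677}
```

View pics/t0b.png

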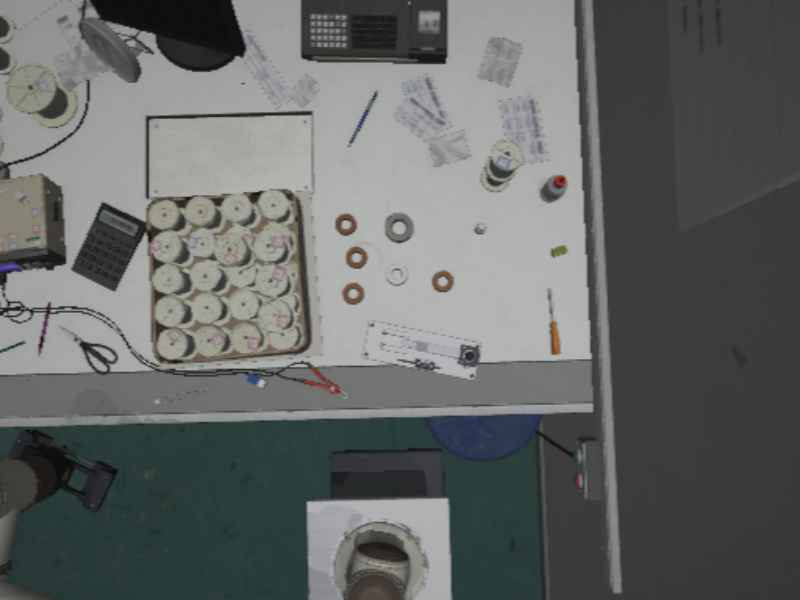

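View pics/s0.png

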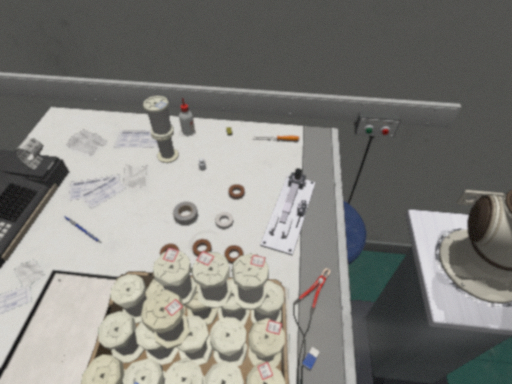

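The top view (800 px scale) shows the bright ring at about (397,274), with the tape at (398,227) and brown rings around them. The stage spans (365,340) to (480,360), with its knob at (468,354), so pushing goes left in the image, towards +y.

```bash
python3 - <<'E'
from h import *
t=load('t0');s=load('s0')
k=.64
for n,uv,z in [('ring',(397,274),.014),('tape',(398,227),.024),('knob',(468,354),.063),('endL',(366,340),.008),('brown',(443,281),.01),('weight',(480,229),.037)]:
    print(n,pt(t,(uv[0]*k,uv[1]*k),z).round(4))
for n,uv,z in [('ring',(224,220),.014),('knob',(297,176),.063)]: print(n,pt(s,uv,z).round(4))
S=r.sense(); R=S['ee_rot']; p=S['tcp_pos']
print(R.T@(np.array([.36,-.06,.25])-p)*1000)
H=load('w0')['hand_eye'];print(H)
E
```

```text
ring [ 0.6543 -0.0583  0.014 ]
tape [ 0.7608 -0.0635  0.024 ]
knob [ 0.4683 -0.2099  0.063 ]
endL [0.5059 0.016  0.008 ]
brown [ 0.6358 -0.1629  0.01  ]
weight [ 0.7488 -0.2485  0.037 ]
ring [ 0.6537 -0.0501  0.014 ]
knob [ 0.4678 -0.1876  0.063 ]
[349.09579311 517.89059082 -31.08843284]
[[-4.43891986e-04 -9.59582971e-01 -2.81425522e-01  7.69980630e-02]
 [ 9.99999556e-01 -1.92185784e-04 -9.21997342e-04 -6.92641432e-06]
 [ 8.30646964e-04 -2.81425807e-01  9.59582631e-01 -1.64870435e-01]
 [ 0.00000000e+00  0.00000000e+00  0.00000000e+00  1.00000000e+00]]
```

Request:
{"api": "move_arm", "payload": {"series": [{"grip":1,"xyz":[520,500,0],"angular":[0,0,1.1]},{"grip":1,"xyz":[520,500,0],"angular":[0,0,1.1]},{"grip":1,"xyz":[520,500,0],"angular":[0,0,1.1]},{"grip":1,"xyz":[520,500,0],"angular":[0,0,1.1]},{"grip":1,"xyz":[520,500,0],"angular":[0,0,1.1]},{"grip":1,"xyz":[520,500,0],"angular":[0,0,1.1]},{"grip":1,"xyz":[520,500,0],"angular":[0,0,1.1]},{"grip":1,"xyz":[520,500,0],"angular":[0,0,1.1]},{"grip":1,"xyz":[520,500,0],"angular":[0,0,1.1]},{"grip":1,"xyz":[520,500,0],"angular":[0,0,1.1]}]}}

```text
time_s: 1.15
tcp_pos: [0.4468, 0.0867, 0.219]
ee_rot: [[0.01, -1.0, 0.0], [-1.0, -0.01, 0.0], [-0.0, -0.0, -1.0]]
wrist_force: [1.8, 0.2, 0.4]
gripper_width: 1.003
gripper_force: 0.0
```

```bash
cat >> h.py <<'E'
def to(P,yx=None):
    "shift mm in tool axes to P, and turn about tool z so tool y lies along yx"
    S=r.sense(); R=S['ee_rot']; print('tcp',S['tcp_pos'].round(4),'t',S['time_s'],'shift',(R.T@(np.array(P)-S['tcp_pos'])*1000).round(1))
    if yx is not None:
        v=R.T@np.array([yx[0],yx[1],0]); print('turn',np.arctan2(-v[0],v[1]))
    print('tilt',(R[:,2]).round(4))
E
python3 -c "
from h import *
to([.52,-.12,.22],[-.98,.19])"
```

```text
tcp [0.4468 0.0867 0.219 ] t 1.15 shift [207.4 -71.2  -1. ]
turn 0.2010388038049518
tilt [ 4.e-04  3.e-04 -1.e+00]
```

Request:
{"api": "move_arm", "payload": {"series": [{"grip":1,"xyz":[207,-71,0],"angular":[0,0,0.2]},{"grip":1,"xyz":[207,-71,0],"angular":[0,0,0.2]},{"grip":1,"xyz":[207,-71,0],"angular":[0,0,0.2]},{"grip":1,"xyz":[207,-71,0],"angular":[0,0,0.2]},{"grip":1,"xyz":[207,-71,0],"angular":[0,0,0.2]},{"grip":1,"xyz":[207,-71,0],"angular":[0,0,0.2]},{"grip":1,"xyz":[207,-71,0],"angular":[0,0,0.2]},{"grip":1,"xyz":[207,-71,0],"angular":[0,0,0.2]}]}}

```text
time_s: 1.95
tcp_pos: [0.5192, -0.1168, 0.2188]
ee_rot: [[-0.189, -0.982, -0.0], [-0.982, 0.189, 0.0], [-0.0, 0.0, -1.0]]
wrist_force: [-0.1, -0.6, -0.1]
gripper_width: 0.998
gripper_force: 0.0
```

```bash
python3 - <<'E'
from h import *
w=grab('wrist','w1'); cv2.imwrite('pics/w1b.png',cv2.resize(w['img'],(800,600),interpolation=cv2.INTER_CUBIC)[:,:,::-1]); print(w['s']['tcp_pos'])
E
```

```text
[ 0.51916185 -0.11683124  0.218787  ]
```

View pics/w1b.png

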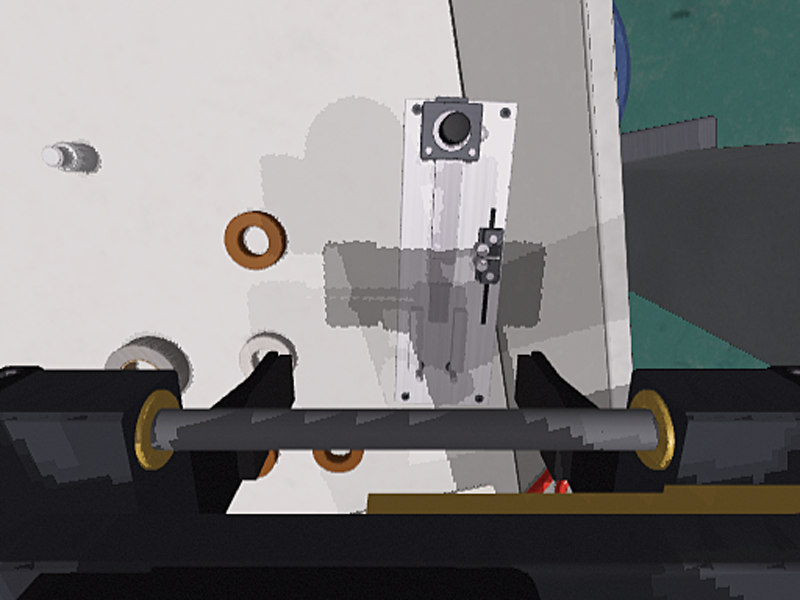

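The wrist view (800 px scale) shows the stage corners at about (405,98), (518,102), (490,406) and (393,402). The knob top is at (456,126), the notch crests at (482,249) and (482,265), the stop posts at (420,370) and (452,370), and the ring at about (270,352), partly behind a finger.

```bash
python3 - <<'E'
from h import *
w=load('w1');k=.64
g=lambda u,v,z:pt(w,((u+.5)*k-.5,(v+.5)*k-.5),z)
C=[g(405,98,.008),g(518,102,.008),g(490,406,.008),g(393,402,.008)]
for a in C: print(a.round(4))
for i in range(4): print(np.linalg.norm(C[i]-C[(i+1)%4]).round(4))
L=np.array([[-.130,-.035],[-.130,.052],[.130,.052],[.130,-.035]])
W=np.array(C)[:,:2]; lc=L-L.mean(0); wc=W-W.mean(0)
th=np.arctan2((lc[:,0]*wc[:,1]-lc[:,1]*wc[:,0]).sum(),(lc*wc).sum()); R=np.array([[np.cos(th),-np.sin(th)],[np.sin(th),np.cos(th)]])
o=W.mean(0)-R@L.mean(0); print('th',np.degrees(th),'o',o,'res',(W-(L@R.T+o)).round(4).tolist())
f=lambda n,u,v,z:print(n,g(u,v,z).round(4),(R.T@(g(u,v,z)[:2]-o)).round(4))
f('knob',456,126,.063);f('cr1',482,249,.026);f('cr2',482,265,.026);f('line',495,257,.026);f('post1',420,368,.037);f('post2',452,368,.037)
f('ledge in L',422,311,.022);f('ledge R',454,311,.022)
f('ring',270,352,.014);f('ringbase',270,355,.0)
E
```

```text
[ 0.4939 -0.2441  0.008 ]
[ 0.4099 -0.225   0.008 ]
[0.4662 0.0276 0.008 ]
[0.5534 0.0067 0.008 ]
0.0862
0.2588
0.0896
0.2577
th 77.02409302253302 o [ 0.48911302 -0.11061881] res [[-0.0001, 0.0011], [0.0006, 0.0006], [-0.0014, -0.0001], [0.0009, -0.0015]]
knob [ 0.4656 -0.2135  0.063 ] [-1.056e-01 -1.000e-04]
cr1 [ 0.4552 -0.122   0.026 ] [-0.0187  0.0305]
cr2 [ 0.4571 -0.1092  0.026 ] [-0.0058  0.0315]
line [ 0.446  -0.1137  0.026 ] [-0.0127  0.0413]
post1 [ 0.5214 -0.0353  0.037 ] [ 0.0806 -0.0145]
post2 [ 0.4953 -0.0303  0.037 ] [0.0796 0.012 ]
ledge in L [ 0.5112 -0.0791  0.022 ] [ 0.0357 -0.0144]
ledge R [ 0.485 -0.074  0.022] [0.0347 0.0122]
ring [ 0.6488 -0.0647  0.014 ] [ 0.0806 -0.1453]
ringbase [ 0.6551 -0.057   0.    ] [ 0.0895 -0.1497]
```

Request:
{"api": "move_arm", "payload": {"series": [{"grip":1,"xyz":[-110,-34,50],"angular":[0,0,0.036]},{"grip":1,"xyz":[-110,-34,50],"angular":[0,0,0.036]},{"grip":1,"xyz":[-110,-34,50],"angular":[0,0,0.036]},{"grip":1,"xyz":[-110,-34,50],"angular":[0,0,0.036]},{"grip":1,"xyz":[-110,-34,50],"angular":[0,0,0.036]}]}}

```text
time_s: 2.5
tcp_pos: [0.5735, -0.0149, 0.1689]
ee_rot: [[-0.222, -0.975, -0.001], [-0.975, 0.222, -0.0], [0.0, 0.001, -1.0]]
wrist_force: [0.2, 0.5, -0.4]
gripper_width: 1.002
gripper_force: 0.0
```

```bash
python3 - <<'E'
from h import *
w=grab('wrist','w2'); cv2.imwrite('pics/w2b.png',cv2.resize(w['img'],(800,600),interpolation=cv2.INTER_CUBIC)[:,:,::-1]); print(w['s']['tcp_pos'],w['s']['joint_velocities'])
E
```

```text
[ 0.57346752 -0.01492177  0.16885648] [-1.66553884e+00 -1.28185222e+00  1.77769177e-01  8.96545799e-02
  9.91466085e-02  9.16483163e-04]
```

View pics/w2b.png

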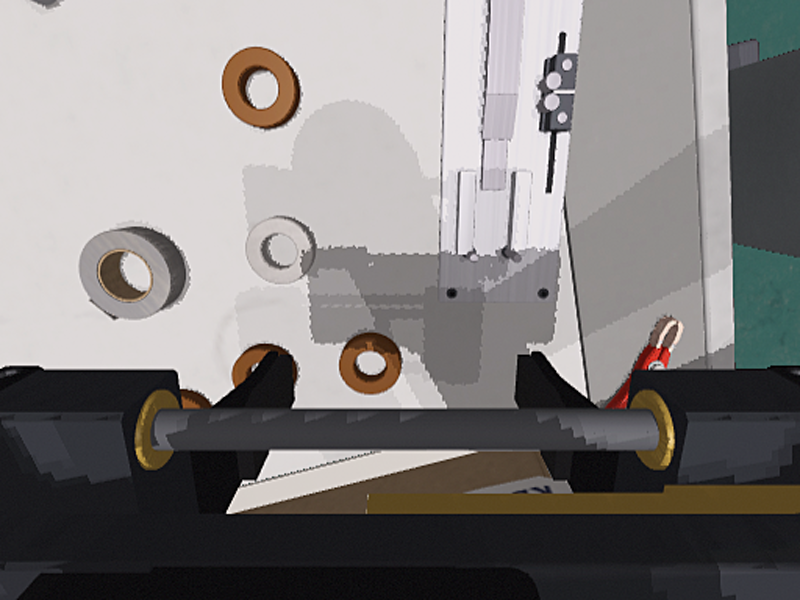

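```bash
python3 - <<'E'
from h import *
w=load('w2');im=w['img']
a=im[90:200,270:390]; b=im[130:190,150:210]
A=cv2.resize(a,None,fx=5,fy=5,interpolation=cv2.INTER_CUBIC)
B=cv2.resize(b,(200,200),interpolation=cv2.INTER_CUBIC)
o=np.zeros((550,800,3),np.uint8);o[:,:600]=A;o[:200,600:]=B
cv2.imwrite('pics/crop.png',o[:,:,::-1])
E
```

```text
(no output)
```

View pics/crop.png

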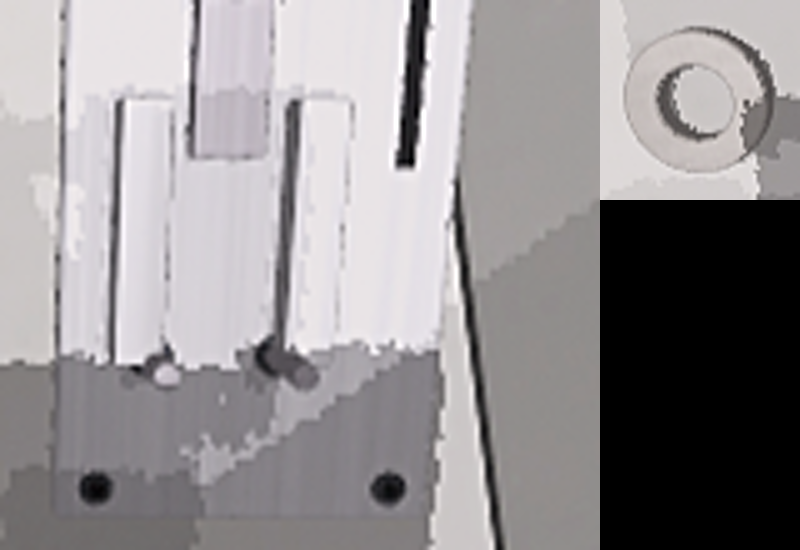

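The zoomed crop shows the post tops at crop pixels (167,374) and (305,376), and the ledge ends at y≈98. The ring's top face is centred near (694,99).

```bash
cat >> h.py <<'E'
TH=np.radians(77.024);RS=np.array([[np.cos(TH),-np.sin(TH)],[np.sin(TH),np.cos(TH)]]);OS=np.array([.48911,-.11062])
def st(p): return RS.T@(np.array(p)[:2]-OS)
def wd(x,y): return RS@np.array([x,y])+OS
E
python3 - <<'E'
from h import *
w=load('w2')
A=lambda u,v:(270+(u+.5)/5-.5,90+(v+.5)/5-.5)
B=lambda u,v:(150+(u-600+.5)*.3-.5,130+(v+.5)*.3-.5)
for n,uv,z in [('pL',A(167,374),.037),('pR',A(305,376),.037),('cornL',A(55,517),.008),('cornR',A(432,517),.008),('scrL',A(96,488),.008),('scrR',A(388,488),.008),
 ('ledge in L',A(170,98),.022),('ledge in R',A(298,98),.022),('ledge out L',A(120,98),.022),('ledge out R',A(350,98),.022),('tipL',A(195,157),.019),('tipR',A(268,157),.019),('ledgeInL far',A(168,340),.022),
 ('ring',B(694,99),.014),('rl',B(624,99),.014),('rr',B(762,99),.014),('rt',B(692,30),.014),('rb',B(692,172),.014),('line',(560*.64,90*.64),.026),('cr',(554*.64,81*.64),.026),('cr',(551*.64,102*.64),.026)]:
    p=pt(w,uv,z);print(n,p.round(4),st(p).round(4))
E
```

```text
pL [ 0.5235 -0.0262  0.037 ] [ 0.09   -0.0146]
pR [ 0.4958 -0.0194  0.037 ] [0.0904 0.0139]
cornL [0.5519 0.0075 0.008 ] [ 0.1292 -0.0347]
cornR [0.4662 0.0271 0.008 ] [0.1291 0.0532]
scrL [0.5413 0.0028 0.008 ] [ 0.1222 -0.0254]
scrR [0.4753 0.0178 0.008 ] [0.1221 0.0423]
ledge in L [ 0.5109 -0.0794  0.022 ] [ 0.0353 -0.0142]
ledge in R [ 0.4852 -0.0735  0.022 ] [0.0353 0.0121]
ledge out L [ 0.5209 -0.0817  0.022 ] [ 0.0354 -0.0245]
ledge out R [ 0.4748 -0.0711  0.022 ] [0.0353 0.0228]
tipL [ 0.5075 -0.0664  0.019 ] [ 0.0472 -0.008 ]
tipR [ 0.4926 -0.063   0.019 ] [0.0472 0.0073]
ledgeInL far [ 0.5203 -0.0302  0.022 ] [ 0.0854 -0.0124]
ring [ 0.6551 -0.0576  0.014 ] [ 0.0889 -0.1499]
rl [ 0.6778 -0.0628  0.014 ] [ 0.0889 -0.1731]
rr [ 0.6331 -0.0526  0.014 ] [ 0.0889 -0.1273]
rt [ 0.649  -0.0795  0.014 ] [ 0.0663 -0.1488]
rb [ 0.6633 -0.0339  0.014 ] [ 0.1139 -0.1525]
line [ 0.4511 -0.1149  0.026 ] [-0.0127  0.0361]
cr [ 0.454  -0.1208  0.026 ] [-0.0178  0.0319]
cr [ 0.4574 -0.1094  0.026 ] [-0.0059  0.0312]
```

```bash
python3 -c "
from h import *
p=wd(.0893,-.1497);print(p)
to([*p,.028],RS[:,1])"
```

```text
[ 0.65503897 -0.05721442]
tcp [ 0.5735 -0.0156  0.1694] t 2.55 shift [ 22.3 -88.7 141.4]
turn 0.0008811998712821608
tilt [ 4.e-04 -1.e-04 -1.e+00]
```

Request:
{"api": "move_arm", "payload": {"series": [{"grip":1,"xyz":[22.3,-88.7,40],"angular":[0,0,0]},{"grip":1,"xyz":[22.3,-88.7,60],"angular":[0,0,0]},{"grip":1,"xyz":[22.3,-88.7,85],"angular":[0,0,0]},{"grip":1,"xyz":[22.3,-88.7,100],"angular":[0,0,0]},{"grip":1,"xyz":[22.3,-88.7,120],"angular":[0,0,0]},{"grip":1,"xyz":[22.3,-88.7,132],"angular":[0,0,0]},{"grip":1,"xyz":[22.3,-88.7,139],"angular":[0,0,0]},{"grip":1,"xyz":[22.3,-88.7,141.4],"angular":[0,0,0]},{"grip":1,"xyz":[22.3,-88.7,141.4],"angular":[0,0,0]}]}}

```text
time_s: 3.45
tcp_pos: [0.6556, -0.0579, 0.0282]
ee_rot: [[-0.225, -0.974, 0.001], [-0.974, 0.225, -0.0], [-0.0, -0.001, -1.0]]
wrist_force: [0.1, 0.5, -0.3]
gripper_width: 1.0
gripper_force: 0.0
```

```bash
python3 -c "
from h import *
p=wd(.0893,-.1497)
to([*p,.028],RS[:,1])"
```

```text
tcp [ 0.6556 -0.0579  0.0282] t 3.45 shift [-0.5  0.7  0.2]
turn -0.0004223612765274658
tilt [ 0.0011 -0.     -1.    ]
```

Request:
{"api": "move_arm", "payload": {"series": [{"grip":0,"xyz":[0,0,0],"angular":[0,0,0]},{"grip":0,"xyz":[0,0,0],"angular":[0,0,0]},{"grip":0,"xyz":[0,0,0],"angular":[0,0,0]},{"grip":0,"xyz":[0,0,0],"angular":[0,0,0]},{"grip":0,"xyz":[0,0,0],"angular":[0,0,0]},{"grip":0,"xyz":[0,0,0],"angular":[0,0,0]},{"grip":0,"xyz":[0,0,0],"angular":[0,0,0]},{"grip":0,"xyz":[0,0,0],"angular":[0,0,0]}]}}

```text
time_s: 4.25
tcp_pos: [0.6552, -0.0578, 0.0274]
ee_rot: [[-0.225, -0.974, -0.0], [-0.974, 0.225, -0.0], [0.0, 0.0, -1.0]]
wrist_force: [0.2, 0.6, -0.6]
gripper_width: 0.354
gripper_force: 0.0
```

```bash
python3 - <<'E'
from h import *
w=grab('wrist','w3');s=grab('side','s3');t=grab('top','t3')
c=lambda im,x,y,a,f:cv2.resize(im[y-a*3//4:y+a*3//4,x-a:x+a],(400,300),interpolation=cv2.INTER_CUBIC)
print(r.sense()['gripper_width'],r.sense()['gripper_force'])
us=proj(s,[.655,-.058,.02]).astype(int);ut=proj(t,[.655,-.058,.02]).astype(int);print(us,ut)
o=np.vstack([np.hstack([cv2.resize(w['img'],(400,300)),c(s['img'],*us,60,0)]),np.hstack([c(t['img'],*ut,60,0),cv2.resize(s['img'],(400,300))])])
cv2.imwrite('pics/m3.png',o[:,:,::-1])
E
```

```text
0.22165137832135012 0.0
[223 216] [253 174]
```

View pics/m3.png

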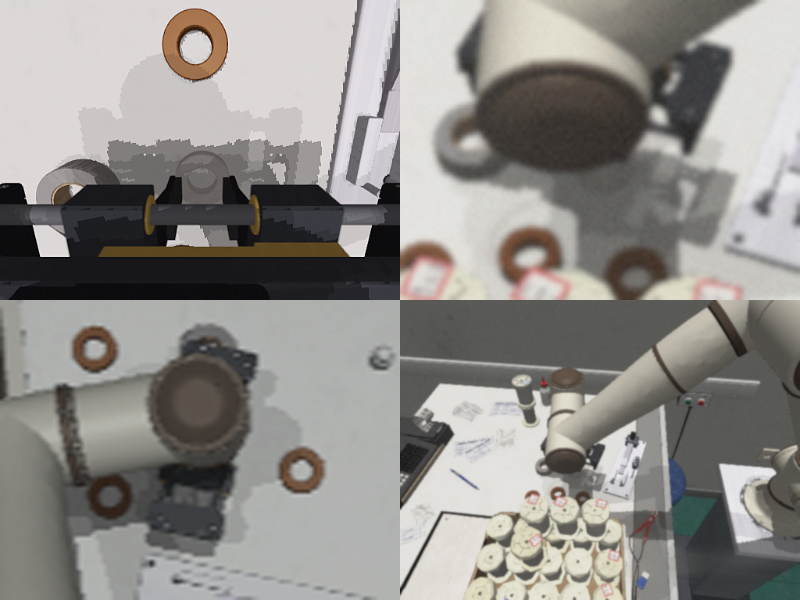

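The wrist view shows the ring between the two fingers at about (205,172), and the fingers are still moving. I'll let them finish closing.

Request:
{"api": "move_arm", "payload": {"series": [{"grip":0,"xyz":[0,0,0],"angular":[0,0,0]},{"grip":0,"xyz":[0,0,0],"angular":[0,0,0]},{"grip":0,"xyz":[0,0,0],"angular":[0,0,0]},{"grip":0,"xyz":[0,0,0],"angular":[0,0,0]}]}}

```text
time_s: 4.8
tcp_pos: [0.6552, -0.0578, 0.0275]
ee_rot: [[-0.225, -0.974, 0.0], [-0.974, 0.225, 0.0], [-0.0, -0.0, -1.0]]
wrist_force: [-0.3, 0.7, -0.6]
gripper_width: 0.009
gripper_force: 0.0
```

```bash
python3 - <<'E'
from h import *
w=grab('wrist','w4');print(r.sense()['gripper_width'],r.sense()['gripper_force'],r.sense()['tcp_pos'])
cv2.imwrite('pics/w4b.png',w['img'][150:350,130:400][:,:,::-1].repeat(2,0).repeat(2,1))
E
```

```text
0.00576947217506724 0.0 [ 0.65522964 -0.05779787  0.02745183]
```

View pics/w4b.png

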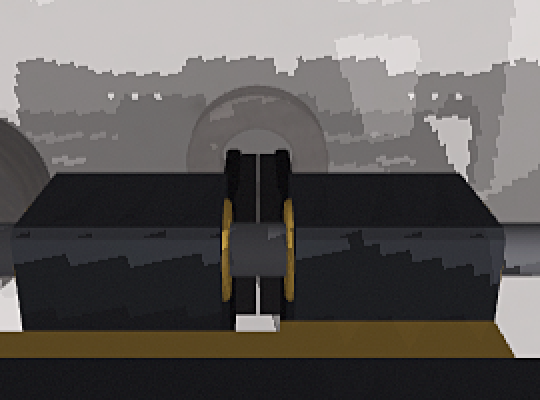

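```bash
python3 - <<'E'
from h import *
w=load('w4');S=w['s'];R=S['ee_rot'];p=S['tcp_pos']
for uv in [(130+258/2,150+88/2),(130+187/2,150+155/2),(130+328/2,150+155/2)]:
    for z in(.014,.0): q=pt(w,uv,z);print(z,q.round(4),(R.T@(q-p)*1000).round(1))
for d in(0,6,25): print(d,proj(w,p+R@[0,0,d/1000]), (proj(w,p+R@[0,0,d/1000])-[130,150])*2)
# predicted ring
for a in range(0,360,90):
    q=np.array([.6551+.024*np.cos(np.radians(a)),-.0574+.024*np.sin(np.radians(a)),.014]);print(a,(proj(w,q)-[130,150])*2)
w=load('w3');print('w3 tips',proj(w,w['s']['tcp_pos']+R@[0,0,.025]),w['s']['gripper_width'])
E
```

```text
0.014 [ 0.649 -0.082  0.014] [25.   0.6 13.5]
0.0 [ 0.6499 -0.078   0.    ] [20.9  0.6 27.5]
0.014 [ 0.6771 -0.0648  0.014 ] [  1.9 -22.9  13.5]
0.0 [ 0.6802 -0.0594  0.    ] [ -4.1 -24.7  27.5]
0.014 [ 0.6316 -0.0543  0.014 ] [ 1.9 23.8 13.5]
0.0 [ 0.6312 -0.0481  0.    ] [-4.1 25.6 27.5]
0 [257.98903978 238.84692207] [255.97807956 177.69384414]
6 [258.01697415 234.80859634] [256.0339483  169.61719268]
25 [258.09503686 223.52347848] [256.19007371 147.04695696]
0 [186.89623289 176.14691453]
90 [272.5256465  224.15739382]
180 [327.75731652 146.10596961]
270 [239.87166277  93.87708427]
w3 tips [258.09044629 223.52656271] 0.3543598197783893
```

```bash
python3 - <<'E'
from h import *
w=load('w4');s=load('s3');S=s['s'];R=S['ee_rot'];p=S['tcp_pos'];g=S['gripper_width'];print(g)
for d in(-10,0,10,25):
    print(d,[(proj(s,p+R@[0,y/1000,d/1000])-[163,171]).__truediv__(.3).round(0)+[400,0] for y in(g*43.5,g*43.5+15)], (proj(w,p+R@[.0095,0,d/1000])-[130,150])*2)
E
```

```text
0.3083935542786678
-10 [array([617., 142.]), array([635., 147.])] [255.91488721 162.32183999]
0 [array([618., 150.]), array([635., 155.])] [256.01909154 149.05431116]
10 [array([618., 157.]), array([636., 162.])] [256.11260692 137.14772378]
25 [array([619., 168.]), array([636., 173.])] [256.23617888 121.4142646 ]
```

The fingers shut fully without touching the ring, and in the wrist view their tips sit about level with the TCP. So the tips end higher than the stated 25 mm ahead of it. I'll open up and lower in small steps while watching the force.

Request:
{"api": "move_arm", "payload": {"series": [{"grip":1,"xyz":[0,0,0],"angular":[0,0,0]},{"grip":1,"xyz":[0,0,0],"angular":[0,0,0]},{"grip":1,"xyz":[0,0,0],"angular":[0,0,0]},{"grip":1,"xyz":[0,0,0],"angular":[0,0,0]},{"grip":1,"xyz":[0,0,0],"angular":[0,0,0]},{"grip":1,"xyz":[0,0,0],"angular":[0,0,0]},{"grip":1,"xyz":[0,0,0],"angular":[0,0,0]},{"grip":1,"xyz":[0,0,3],"angular":[0,0,0]},{"grip":1,"xyz":[0,0,4],"angular":[0,0,0]},{"grip":1,"xyz":[0,0,4],"angular":[0,0,0]}]}}

```text
time_s: 5.85
tcp_pos: [0.655, -0.0579, 0.023]
ee_rot: [[-0.225, -0.974, -0.001], [-0.974, 0.225, -0.0], [0.0, 0.001, -1.0]]
wrist_force: [-0.3, -0.6, 0.0]
gripper_width: 0.835
gripper_force: 0.0
```

```bash
python3 - <<'E'
from h import *
w=grab('wrist','w5');s=grab('side','s5');print(r.sense())
cv2.imwrite('pics/w5b.png',np.hstack([w['img'],s['img'][100:300,160:320].repeat(2,0).repeat(2,1)[:384]])[:,:800,::-1])
E
```

```text
{'time_s': 5.95, 'joints': array([ 9.01566720e+00,  3.55723311e+01, -7.23172987e+00,  3.37258006e-03,
       -4.72107427e+01, -2.20241034e+01]), 'joint_velocities': array([ 0.00902527, -0.097715  ,  0.06057837,  0.10501433, -0.07371545,
       -0.07615538]), 'effort': array([-3.66622480e-03, -4.61386049e+01,  1.47415844e+01,  3.32117736e+00,
        1.69110135e-03,  1.43004067e-04]), 'tcp_pos': array([ 0.65517379, -0.05785952,  0.023314  ]), 'ee_rot': array([[-2.25055535e-01, -9.74345906e-01, -2.48411387e-04],
       [-9.74345928e-01,  2.25055561e-01, -8.31512459e-05],
       [ 1.36924440e-04,  2.23324976e-04, -9.99999966e-01]]), 'wrist_force': array([-0.09714503,  0.81942895,  1.32315807]), 'moment': array([ 0.05683579, -0.06168992,  0.01034192]), 'gripper_force': 0.0, 'gripper_width': 0.9232899172156076}
```

View pics/w5b.png

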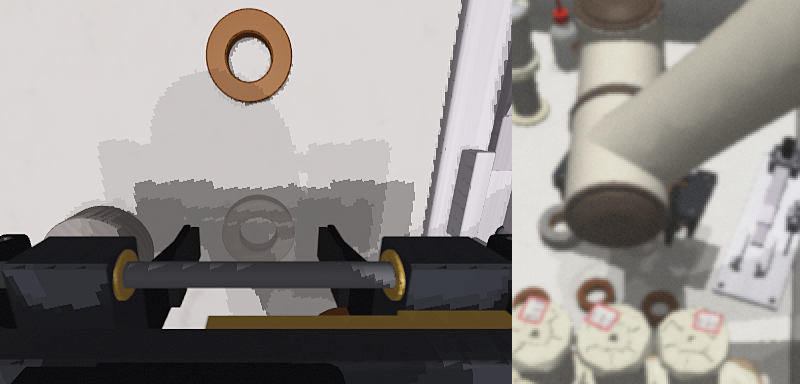

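Request:
{"api": "move_arm", "payload": {"series": [{"grip":1,"xyz":[0,0,2],"angular":[0,0,0]},{"grip":1,"xyz":[0,0,4],"angular":[0,0,0]},{"grip":1,"xyz":[0,0,6],"angular":[0,0,0]},{"grip":1,"xyz":[0,0,7],"angular":[0,0,0]},{"grip":1,"xyz":[0,0,7],"angular":[0,0,0]}]}}

```text
time_s: 6.45
tcp_pos: [0.6551, -0.0578, 0.0162]
ee_rot: [[-0.225, -0.974, -0.001], [-0.974, 0.225, -0.0], [0.0, 0.0, -1.0]]
wrist_force: [0.1, 1.0, 0.0]
gripper_width: 0.999
gripper_force: 0.0
```

Request:
{"api": "move_arm", "payload": {"series": [{"grip":1,"xyz":[0,0,2],"angular":[0,0,0]},{"grip":1,"xyz":[0,0,3],"angular":[0,0,0]},{"grip":1,"xyz":[0,0,4],"angular":[0,0,0]},{"grip":1,"xyz":[0,0,4],"angular":[0,0,0]}]}}

```text
time_s: 6.85
tcp_pos: [0.6551, -0.0578, 0.0123]
ee_rot: [[-0.225, -0.974, -0.0], [-0.974, 0.225, -0.0], [0.0, 0.0, -1.0]]
wrist_force: [0.0, -0.9, 0.7]
gripper_width: 0.999
gripper_force: 0.0
```

Request:
{"api": "move_arm", "payload": {"series": [{"grip":1,"xyz":[0,0,1],"angular":[0,0,0]},{"grip":1,"xyz":[0,0,2],"angular":[0,0,0]},{"grip":1,"xyz":[0,0,3],"angular":[0,0,0]},{"grip":1,"xyz":[0,0,3],"angular":[0,0,0]}]}}

```text
time_s: 7.25
tcp_pos: [0.6551, -0.0578, 0.0093]
ee_rot: [[-0.225, -0.974, -0.0], [-0.974, 0.225, -0.0], [0.0, 0.0, -1.0]]
wrist_force: [-0.3, 0.3, 0.0]
gripper_width: 1.001
gripper_force: 0.0
```

Request:
{"api": "move_arm", "payload": {"series": [{"grip":1,"xyz":[0,0,1],"angular":[0,0,0]},{"grip":1,"xyz":[0,0,2],"angular":[0,0,0]},{"grip":1,"xyz":[0,0,2],"angular":[0,0,0]}]}}

```text
time_s: 7.55
tcp_pos: [0.6551, -0.0578, 0.0072]
ee_rot: [[-0.225, -0.974, -0.0], [-0.974, 0.225, -0.0], [0.0, 0.0, -1.0]]
wrist_force: [-0.0, -0.5, 0.1]
gripper_width: 1.001
gripper_force: 0.0
```

Still no contact. I'll try closing at this height.

Request:
{"api": "move_arm", "payload": {"series": [{"grip":0,"xyz":[0,0,0],"angular":[0,0,0]},{"grip":0,"xyz":[0,0,0],"angular":[0,0,0]},{"grip":0,"xyz":[0,0,0],"angular":[0,0,0]},{"grip":0,"xyz":[0,0,0],"angular":[0,0,0]},{"grip":0,"xyz":[0,0,0],"angular":[0,0,0]},{"grip":0,"xyz":[0,0,0],"angular":[0,0,0]},{"grip":0,"xyz":[0,0,0],"angular":[0,0,0]},{"grip":0,"xyz":[0,0,0],"angular":[0,0,0]}]}}

```text
time_s: 8.35
tcp_pos: [0.6552, -0.0578, 0.0075]
ee_rot: [[-0.225, -0.974, 0.0], [-0.974, 0.225, -0.0], [0.0, -0.0, -1.0]]
wrist_force: [1.2, 0.2, -0.0]
gripper_width: 0.528
gripper_force: 30.0
```

```bash
python3 -c "
from h import *
S=r.sense();print(st(S['tcp_pos']))
p=wd(.0635,-.0005);to([*p,.0645],RS[:,1])"
```

```text
[ 0.08876037 -0.15002227]
tcp [ 0.6552 -0.0578  0.0075] t 8.35 shift [ 25.3 149.5 -57. ]
turn -0.0005122256432829048
tilt [ 0. -0. -1.]
```

Request:
{"api": "move_arm", "payload": {"series": [{"grip":0,"xyz":[0,0,-15],"angular":[0,0,0]},{"grip":0,"xyz":[0,0,-35],"angular":[0,0,0]},{"grip":0,"xyz":[0,0,-57],"angular":[0,0,0]},{"grip":0,"xyz":[5,30,-57],"angular":[0,0,0]},{"grip":0,"xyz":[10,60,-57],"angular":[0,0,0]},{"grip":0,"xyz":[15,90,-57],"angular":[0,0,0]},{"grip":0,"xyz":[20,120,-57],"angular":[0,0,0]},{"grip":0,"xyz":[24,143,-57],"angular":[0,0,0]},{"grip":0,"xyz":[25.3,149.5,-57],"angular":[0,0,0]},{"grip":0,"xyz":[25.3,149.5,-57],"angular":[0,0,0]}]}}

```text
time_s: 9.35
tcp_pos: [0.5039, -0.0488, 0.0655]
ee_rot: [[-0.224, -0.974, 0.002], [-0.974, 0.224, 0.0], [-0.0, -0.001, -1.0]]
wrist_force: [0.8, -0.2, -0.9]
gripper_width: 0.529
gripper_force: 30.0
```

```bash
python3 -c "
from h import *
grab('wrist','w6');grab('side','s6')
c=load('w6')['img'];s=load('s6')['img'][100:292,200:344]
cv2.imwrite('pics/m6.png',np.hstack([c,s.repeat(2,0).repeat(2,1)])[:,:,::-1])
p=wd(.0635,-.0005);to([*p,.0295],RS[:,1])"
```

```text
tcp [ 0.5056 -0.0487  0.0652] t 9.45 shift [ 0.6  1.7 35.7]
turn -1.8451997620342293e-05
tilt [ 2.6e-03  1.0e-04 -1.0e+00]
```

View pics/m6.png

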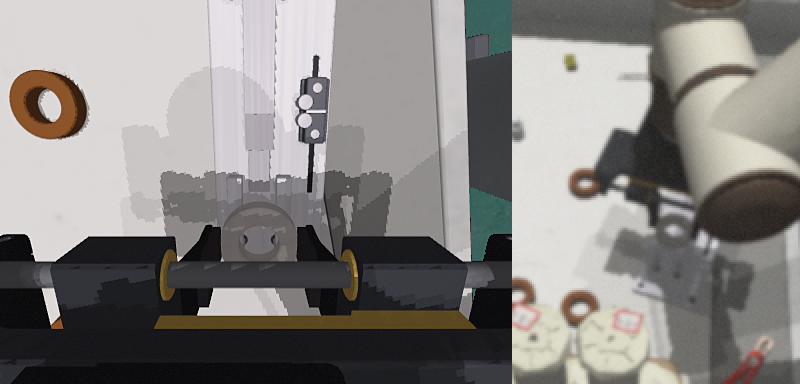

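The wrist view shows the ring held level at (259,238), above the ledges. Next I'll let the arm settle, then lower it gently.

Request:
{"api": "move_arm", "payload": {"series": [{"grip":0,"xyz":[0,0,0],"angular":[0,0,0]},{"grip":0,"xyz":[0,0,10],"angular":[0,0,0]},{"grip":0,"xyz":[0,0,20],"angular":[0,0,0]},{"grip":0,"xyz":[0,0,26],"angular":[0,0,0]},{"grip":0,"xyz":[0,0,30],"angular":[0,0,0]},{"grip":0,"xyz":[0,0,30],"angular":[0,0,0]}]}}

```text
time_s: 10.05
tcp_pos: [0.5033, -0.049, 0.0334]
ee_rot: [[-0.225, -0.974, -0.002], [-0.974, 0.225, -0.0], [0.001, 0.002, -1.0]]
wrist_force: [-0.3, -0.5, -1.5]
gripper_width: 0.528
gripper_force: 30.0
```

```bash
python3 -c "
from h import *
p=wd(.0635,-.0005);to([*p,.0295],RS[:,1])"
```

```text
tcp [ 0.5033 -0.049   0.0334] t 10.05 shift [-0.2 -0.5  3.9]
turn -0.0005909695073045666
tilt [-2.1e-03 -5.0e-04 -1.0e+00]
```

Request:
{"api": "move_arm", "payload": {"series": [{"grip":0,"xyz":[0,0,1],"angular":[0,0,0]},{"grip":0,"xyz":[0,0,2],"angular":[0,0,0]},{"grip":0,"xyz":[0,0,3],"angular":[0,0,0]},{"grip":0,"xyz":[0,0,3],"angular":[0,0,0]}]}}

```text
time_s: 10.45
tcp_pos: [0.5039, -0.0488, 0.0315]
ee_rot: [[-0.225, -0.974, 0.0], [-0.974, 0.225, 0.0], [-0.0, -0.0, -1.0]]
wrist_force: [-0.1, -0.1, -1.5]
gripper_width: 0.526
gripper_force: 30.0
```

Request:
{"api": "move_arm", "payload": {"series": [{"grip":0,"xyz":[0,0,0.5],"angular":[0,0,0]},{"grip":0,"xyz":[0,0,1],"angular":[0,0,0]},{"grip":0,"xyz":[0,0,1],"angular":[0,0,0]}]}}

```text
time_s: 10.75
tcp_pos: [0.5038, -0.0488, 0.0304]
ee_rot: [[-0.225, -0.974, -0.0], [-0.974, 0.225, -0.0], [0.0, 0.0, -1.0]]
wrist_force: [-0.6, 0.8, -1.1]
gripper_width: 0.53
gripper_force: 30.0
```

Request:
{"api": "move_arm", "payload": {"series": [{"grip":0,"xyz":[0,0,0.5],"angular":[0,0,0]},{"grip":0,"xyz":[0,0,1],"angular":[0,0,0]},{"grip":0,"xyz":[0,0,1],"angular":[0,0,0]}]}}

```text
time_s: 11.05
tcp_pos: [0.5039, -0.0488, 0.0294]
ee_rot: [[-0.225, -0.974, 0.0], [-0.974, 0.225, 0.0], [-0.0, -0.0, -1.0]]
wrist_force: [0.2, 0.6, -1.1]
gripper_width: 0.529
gripper_force: 30.0
```

Request:
{"api": "move_arm", "payload": {"series": [{"grip":0,"xyz":[0,0,0.4],"angular":[0,0,0]},{"grip":0,"xyz":[0,0,0.7],"angular":[0,0,0]},{"grip":0,"xyz":[0,0,0.7],"angular":[0,0,0]}]}}

```text
time_s: 11.35
tcp_pos: [0.5039, -0.0488, 0.0293]
ee_rot: [[-0.225, -0.974, 0.0], [-0.974, 0.225, -0.0], [0.0, -0.0, -1.0]]
wrist_force: [-2.2, -0.2, 4.5]
gripper_width: 0.53
gripper_force: 30.0
```

Contact felt at the expected height. Releasing and lifting.

Request:
{"api": "move_arm", "payload": {"series": [{"grip":0.8,"xyz":[0,0,0],"angular":[0,0,0]},{"grip":0.8,"xyz":[0,0,0],"angular":[0,0,0]},{"grip":0.8,"xyz":[0,0,0],"angular":[0,0,0]},{"grip":0.8,"xyz":[0,0,0],"angular":[0,0,0]},{"grip":0.8,"xyz":[0,0,-10],"angular":[0,0,0]},{"grip":0.8,"xyz":[0,0,-30],"angular":[0,0,0]},{"grip":0.8,"xyz":[0,0,-70],"angular":[0,0,0]},{"grip":0.8,"xyz":[0,0,-110],"angular":[0,0,0]},{"grip":0.8,"xyz":[-50,0,-110],"angular":[0,0,0]},{"grip":0.8,"xyz":[-50,0,-110],"angular":[0,0,0]}]}}

```text
time_s: 12.35
tcp_pos: [0.5176, 0.0031, 0.1414]
ee_rot: [[-0.221, -0.975, 0.006], [-0.975, 0.221, 0.002], [-0.003, -0.006, -1.0]]
wrist_force: [-0.1, -0.3, -0.4]
gripper_width: 0.798
gripper_force: 0.0
```

```bash
python3 -c "
from h import *
w=grab('wrist','w7'); print(w['s']['tcp_pos'],st(w['s']['tcp_pos']),w['s']['gripper_force'],w['s']['gripper_width'])
im=w['img'][0:300,100:500]
cv2.imwrite('pics/w7b.png',cv2.resize(im,(800,600),interpolation=cv2.INTER_CUBIC)[:,:,::-1])
"
```

```text
[0.51760745 0.00314736 0.14136536] [ 0.11726112 -0.0022241 ] 0.0 0.7976350848692062
```

View pics/w7b.png

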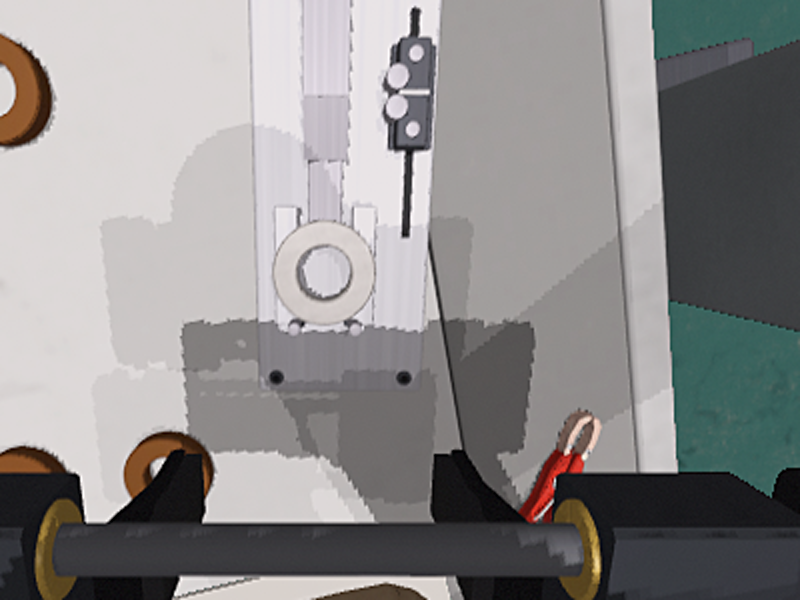

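The ring lies flat on the ledges, centred at (324,272), just short of the posts at (295,328) and (355,328). The notch line is at (413,92), with crests at (398,76) and (397,107).

```bash
python3 -c "
from h import *
w=load('w7'); g=lambda u,v,z:st(pt(w,(100+(u+.5)/2-.5,(v+.5)/2-.5),z)).round(4)
print('ring',g(324,272,.036),'posts',g(295,328,.037),g(355,328,.037),'crests',g(398,76,.026),g(397,107,.026),'line',g(413,92,.026),'tip',g(323,160,.019),'scr',g(276,377,.008),g(404,377,.008))
k=wd(-.106,0);print(k)
to([*k,.14],RS[:,0]);to([*k,.14],-RS[:,0])
print(r.sense()['joints'])
"
```

```text
ring [0.0641 0.0002] posts [ 0.0899 -0.0133] [0.0897 0.0148] crests [-0.0186  0.0317] [-0.0063  0.0318] line [-0.0123  0.0385] tip [ 0.0148 -0.0005] scr [ 0.1217 -0.0249] [0.1214 0.0431]
[ 0.46530845 -0.21391321]
tcp [0.516  0.0017 0.1401] t 12.4 shift [221.5   1.5  -0.3]
turn 1.5732829133680124
tilt [ 0.0026  0.001  -1.    ]
tcp [0.516  0.0017 0.1401] t 12.4 shift [221.5   1.5  -0.3]
turn -1.5683097402217807
tilt [ 0.0026  0.001  -1.    ]
[ 1.82281426e+01  1.57220719e+01 -2.13194321e+01 -9.30403249e-03
 -5.27981660e+01 -3.10559526e+01]
```

Request:
{"api": "move_arm", "payload": {"series": [{"grip":0.8,"xyz":[221.5,1.5,0],"angular":[0,0,1.573]},{"grip":0.8,"xyz":[221.5,1.5,0],"angular":[0,0,1.573]},{"grip":0.8,"xyz":[221.5,1.5,0],"angular":[0,0,1.573]},{"grip":0.8,"xyz":[221.5,1.5,0],"angular":[0,0,1.573]},{"grip":0.8,"xyz":[221.5,1.5,0],"angular":[0,0,1.573]},{"grip":0.8,"xyz":[221.5,1.5,0],"angular":[0,0,1.573]},{"grip":0.8,"xyz":[221.5,1.5,0],"angular":[0,0,1.573]},{"grip":0.8,"xyz":[221.5,1.5,0],"angular":[0,0,1.573]},{"grip":0.8,"xyz":[221.5,1.5,0],"angular":[0,0,1.573]},{"grip":0.8,"xyz":[221.5,1.5,0],"angular":[0,0,1.573]}]}}

```text
time_s: 13.4
tcp_pos: [0.4628, -0.2161, 0.1384]
ee_rot: [[-0.987, 0.162, -0.002], [0.162, 0.987, 0.0], [0.002, -0.0, -1.0]]
wrist_force: [0.1, 0.2, 0.1]
gripper_width: 0.799
gripper_force: 0.0
```

Request:
{"api": "move_arm", "payload": {"series": [{"grip":0.8,"xyz":[0,0,0],"angular":[0,0,0.05]},{"grip":0.8,"xyz":[0,0,0],"angular":[0,0,0.05]},{"grip":0.8,"xyz":[0,0,0],"angular":[0,0,0.05]}]}}

```text
time_s: 13.7
tcp_pos: [0.4633, -0.2159, 0.1386]
ee_rot: [[-0.979, 0.204, -0.001], [0.204, 0.979, 0.0], [0.001, -0.0, -1.0]]
wrist_force: [-0.1, 0.3, 0.0]
gripper_width: 0.801
gripper_force: 0.0
```

```bash
python3 -c "
from h import *
w=grab('wrist','w8')
k=wd(-.1054,0);to([*k,.046],RS[:,0]); print(r.sense()['joints'])
im=cv2.cvtColor(w['img'],cv2.COLOR_RGB2GRAY);print(proj(w,[*k,.063]),proj(w,[*wd(-.0123,.0385),.026]))
"
```

```text
tcp [ 0.4634 -0.2158  0.1386] t 13.75 shift [-1.6  2.8 92.6]
turn 0.02095959914942312
tilt [-6.e-04  1.e-04 -1.e+00]
[-6.75317259e+00  1.54714837e+01 -2.19366031e+01  8.79832127e-05
 -5.26278871e+01 -9.50219830e+01]
[261.58173206 203.77954871] [359.31913263 155.33364841]
```

Request:
{"api": "move_arm", "payload": {"series": [{"grip":0.8,"xyz":[-1.6,2.8,0],"angular":[0,0,0.021]},{"grip":0.8,"xyz":[-1.6,2.8,20],"angular":[0,0,0.021]},{"grip":0.8,"xyz":[-1.6,2.8,45],"angular":[0,0,0.021]},{"grip":0.8,"xyz":[-1.6,2.8,65],"angular":[0,0,0.021]},{"grip":0.8,"xyz":[-1.6,2.8,80],"angular":[0,0,0.021]},{"grip":0.8,"xyz":[-1.6,2.8,90],"angular":[0,0,0.021]},{"grip":0.8,"xyz":[-1.6,2.8,96],"angular":[0,0,0.021]},{"grip":0.8,"xyz":[-1.6,2.8,96],"angular":[0,0,0.021]}]}}

```text
time_s: 14.55
tcp_pos: [0.4658, -0.2131, 0.0423]
ee_rot: [[-0.974, 0.225, -0.001], [0.225, 0.974, 0.0], [0.001, -0.0, -1.0]]
wrist_force: [-0.6, -1.0, 0.3]
gripper_width: 0.805
gripper_force: 0.0
```

```bash
python3 -c "
from h import *
k=wd(-.1054,0);to([*k,.042],RS[:,0]);print(r.sense()['wrist_force'])"
```

```text
tcp [ 0.4658 -0.2131  0.0423] t 14.55 shift [ 0.3 -0.3  0.3]
turn -0.0007530550501537146
tilt [-1.1e-03  1.0e-04 -1.0e+00]
[-0.59857269 -0.98425712  0.33361351]
```

Request:
{"api": "move_arm", "payload": {"series": [{"grip":0,"xyz":[0,0,0],"angular":[0,0,0]},{"grip":0,"xyz":[0,0,0],"angular":[0,0,0]},{"grip":0,"xyz":[0,0,0],"angular":[0,0,0]},{"grip":0,"xyz":[0,0,0],"angular":[0,0,0]},{"grip":0,"xyz":[0,0,0],"angular":[0,0,0]},{"grip":0,"xyz":[0,0,0],"angular":[0,0,0]},{"grip":0,"xyz":[0,0,0],"angular":[0,0,0]},{"grip":0,"xyz":[0,0,0],"angular":[0,0,0]},{"grip":0,"xyz":[0,0,0],"angular":[0,0,0]}]}}

```text
time_s: 15.45
tcp_pos: [0.4659, -0.2132, 0.0428]
ee_rot: [[-0.974, 0.225, -0.0], [0.225, 0.974, -0.0], [0.0, -0.0, -1.0]]
wrist_force: [-0.1, 0.5, 0.9]
gripper_width: 0.217
gripper_force: 30.0
```

```bash
python3 -c "
from h import *
k=wd(-.0123,0);to([*k,.042],RS[:,0]);print(st(r.sense()['tcp_pos']))"
```

```text
tcp [ 0.4659 -0.2132  0.0428] t 15.45 shift [ 0.5 92.8  0.8]
turn -0.0006827719324414587
tilt [-1.e-04 -0.e+00 -1.e+00]
[-0.10514845 -0.00044869]
```

Request:
{"api": "move_arm", "payload": {"series": [{"grip":0,"xyz":[0,4,0],"angular":[0,0,0]},{"grip":0,"xyz":[0,9,0],"angular":[0,0,0]},{"grip":0,"xyz":[0,14,0],"angular":[0,0,0]},{"grip":0,"xyz":[0,18,0],"angular":[0,0,0]},{"grip":0,"xyz":[0,22,0],"angular":[0,0,0]},{"grip":0,"xyz":[0,26,0],"angular":[0,0,0]},{"grip":0,"xyz":[0,30,0],"angular":[0,0,0]},{"grip":0,"xyz":[0,34,0],"angular":[0,0,0]},{"grip":0,"xyz":[0,38,0],"angular":[0,0,0]},{"grip":0,"xyz":[0,42,0],"angular":[0,0,0]}]}}

```text
time_s: 16.45
tcp_pos: [0.4754, -0.172, 0.0428]
ee_rot: [[-0.974, 0.225, -0.0], [0.225, 0.974, -0.0], [0.0, -0.0, -1.0]]
wrist_force: [-0.2, -1.9, 1.1]
gripper_width: 0.22
gripper_force: 30.0
```

Request:
{"api": "move_arm", "payload": {"series": [{"grip":0,"xyz":[0,4,0],"angular":[0,0,0]},{"grip":0,"xyz":[0,8,0],"angular":[0,0,0]},{"grip":0,"xyz":[0,12,0],"angular":[0,0,0]},{"grip":0,"xyz":[0,16,0],"angular":[0,0,0]},{"grip":0,"xyz":[0,20,0],"angular":[0,0,0]},{"grip":0,"xyz":[0,24,0],"angular":[0,0,0]},{"grip":0,"xyz":[0,28,0],"angular":[0,0,0]},{"grip":0,"xyz":[0,31,0],"angular":[0,0,0]},{"grip":0,"xyz":[0,33,0],"angular":[0,0,0]},{"grip":0,"xyz":[0,33,0],"angular":[0,0,0]}]}}

```text
time_s: 17.45
tcp_pos: [0.4829, -0.1396, 0.0428]
ee_rot: [[-0.974, 0.225, 0.0], [0.225, 0.974, 0.0], [0.0, 0.0, -1.0]]
wrist_force: [-0.5, 0.8, 2.5]
gripper_width: 0.219
gripper_force: 30.0
```

```bash
python3 -c "
from h import *
w=grab('wrist','w9');cv2.imwrite('pics/w9b.png',w['img'][:,:,::-1])
k=wd(-.0123,0);to([*k,.042],RS[:,0]);s=r.sense();print(st(s['tcp_pos']),RS.T@s['wrist_force'][:2],s['gripper_width'])"
```

```text
tcp [ 0.4829 -0.1397  0.0428] t 17.5 shift [ 0.5 17.4  0.8]
turn -0.0007837469158689096
tilt [ 2.e-04  5.e-04 -1.e+00]
[-0.02971036 -0.00046975] [0.97658408 0.56010018] 0.21418909554714327
```

View pics/w9b.png

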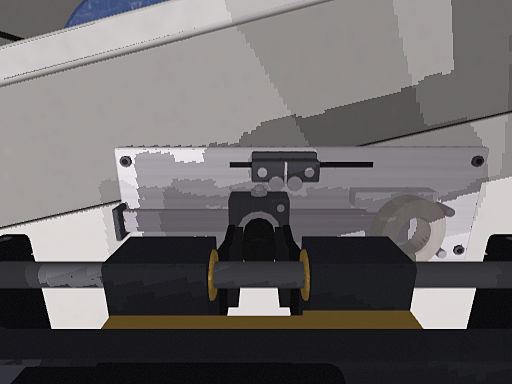

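The wrist view shows the ball at (260,190) short of the first crest at (276,184), with the notch line at (286,170). The ring is up against the posts at (415,228). I'll push slowly from here.

Request:
{"api": "move_arm", "payload": {"series": [{"grip":0,"xyz":[0,1.5,0],"angular":[0,0,0]},{"grip":0,"xyz":[0,3,0],"angular":[0,0,0]},{"grip":0,"xyz":[0,4.5,0],"angular":[0,0,0]},{"grip":0,"xyz":[0,6,0],"angular":[0,0,0]},{"grip":0,"xyz":[0,7,0],"angular":[0,0,0]},{"grip":0,"xyz":[0,8,0],"angular":[0,0,0]},{"grip":0,"xyz":[0,9,0],"angular":[0,0,0]}]}}

```text
time_s: 18.2
tcp_pos: [0.4844, -0.1329, 0.0427]
ee_rot: [[-0.974, 0.225, -0.001], [0.225, 0.974, -0.002], [0.001, -0.002, -1.0]]
wrist_force: [-1.1, -12.0, 0.9]
gripper_width: 0.214
gripper_force: 30.0
```

Request:
{"api": "move_arm", "payload": {"series": [{"grip":0,"xyz":[0,1,0],"angular":[0,0,0]},{"grip":0,"xyz":[0,2,0],"angular":[0,0,0]},{"grip":0,"xyz":[0,2,0],"angular":[0,0,0]}]}}

```text
time_s: 18.5
tcp_pos: [0.4848, -0.1312, 0.0427]
ee_rot: [[-0.974, 0.225, -0.001], [0.225, 0.974, -0.002], [0.001, -0.002, -1.0]]
wrist_force: [-0.6, -10.7, 1.3]
gripper_width: 0.215
gripper_force: 30.0
```

Request:
{"api": "move_arm", "payload": {"series": [{"grip":0,"xyz":[0,1,0],"angular":[0,0,0]},{"grip":0,"xyz":[0,2,0],"angular":[0,0,0]},{"grip":0,"xyz":[0,3,0],"angular":[0,0,0]},{"grip":0,"xyz":[0,3,0],"angular":[0,0,0]}]}}

```text
time_s: 18.9
tcp_pos: [0.4858, -0.1272, 0.0428]
ee_rot: [[-0.974, 0.226, -0.0], [0.226, 0.974, -0.001], [0.0, -0.001, -1.0]]
wrist_force: [-1.6, -2.9, 1.2]
gripper_width: 0.218
gripper_force: 30.0
```

```bash
python3 -c "
from h import *
k=wd(-.0123,0);to([*k,.042],RS[:,0]);s=r.sense();print(st(s['tcp_pos']),RS.T@s['wrist_force'][:2],s['gripper_width'])"
```

```text
tcp [ 0.4858 -0.1272  0.0428] t 18.9 shift [0.5 4.6 0.7]
turn -0.0010924953977530655
tilt [-5.e-04 -7.e-04 -1.e+00]
[-0.01692595 -0.00047933] [-3.18679557  0.85813523] 0.21827923390728793
```

Request:
{"api": "move_arm", "payload": {"series": [{"grip":0,"xyz":[0,1,0],"angular":[0,0,0]},{"grip":0,"xyz":[0,2,0],"angular":[0,0,0]},{"grip":0,"xyz":[0,2,0],"angular":[0,0,0]}]}}

```text
time_s: 19.2
tcp_pos: [0.4865, -0.1239, 0.0428]
ee_rot: [[-0.974, 0.225, 0.0], [0.225, 0.974, 0.001], [-0.0, 0.001, -1.0]]
wrist_force: [-1.4, 1.5, 2.1]
gripper_width: 0.222
gripper_force: 30.0
```

Request:
{"api": "move_arm", "payload": {"series": [{"grip":0,"xyz":[0,1,0],"angular":[0,0,0]},{"grip":0,"xyz":[0,1.7,0],"angular":[0,0,0]},{"grip":0,"xyz":[0,1.7,0],"angular":[0,0,0]},{"grip":0,"xyz":[0,1.7,0],"angular":[0,0,0]}]}}

```text
time_s: 19.6
tcp_pos: [0.4868, -0.1228, 0.0428]
ee_rot: [[-0.974, 0.225, -0.0], [0.225, 0.974, 0.0], [0.0, 0.0, -1.0]]
wrist_force: [-1.5, -0.6, 1.7]
gripper_width: 0.216
gripper_force: 30.0
```

```bash
python3 -c "
from h import *
w=grab('wrist','w10');im=w['img'][140:290,200:500]
cv2.imwrite('pics/w10b.png',cv2.resize(im,(800,400),interpolation=cv2.INTER_CUBIC)[:,:,::-1])
s=r.sense();print(st(s['tcp_pos']),RS.T@s['wrist_force'][:2],s['gripper_width'])"
```

```text
[-0.01237723 -0.00045576] [-1.2244461   1.17399772] 0.2169118738478509
```

View pics/w10b.png

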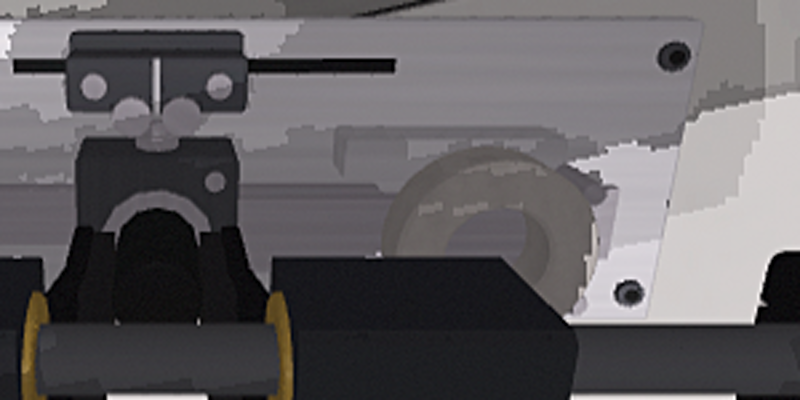

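The picture shows the ball seated between the crests at (157,132), in line with the notch mark at (155,90). The ring sits level against the posts, the push force is about zero and the grip is 30 N.

```bash
python3 -c "
from station import r
print(r.finish_job())"
```

```text
the job is handed in; nothing more can be done
None
```

I handed the job in at about 19.6 s of the 54 s: the ring sits level on the blade against the stop posts, the ball is in the notch, and the knob is still gripped at 30 N; the hand-in gave no verdict.

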